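# Eject the charged blender battery and stop it on the charger

### The job

Two batteries of the cordless stick blender sit latched in the charger; take out the fully charged one, the one with green lights, without lifting it. Press the blue release key at its side with one finger while the other finger waits in front of the battery to stop it as the spring ejector shoots it out, then let it come out against that finger until the ejector is spent, and leave it on the charger, clear of its terminals and not sticking out over the charger's front edge. Leave the battery with the amber light latched in, and do not disturb the things standing around.

Things in the scene. Friction and masses are not known exactly. Their poses are not given: they have to be found in the camera images.
- charger: Grey two-bay battery charger, fixed, 170 mm deep (x), 220 wide (y), 52 high at its rear housing. Origin: centre of its underside, z up. Batteries slide out along its -x over a flat deck 12 mm high that ends at the charger's front edge, x = -85 mm. Bay centre lines: y = +62 mm (left) and -43 mm (right). Each bay's blue key centre is 49 mm to -y of the bay's centre line, at x = -42 mm.
- green_pack: Fully charged battery: dark grey block 60 mm long (x, the way it slides), 54 wide at the shoe (44 above), 36 high, about 0.2 kg, slippery; four green lights on top, a green strip in front. Origin: centre of its underside, x parallel to the charger's; x = +10 mm in the charger's frame while latched, in the left or right bay. Once 16 mm forward, its lugs are past the catch and the key can rise again.
- green_pack_front (a point): Centre of the green battery's flat front face (54 mm wide, 36 high; this point is 30 mm above the worktop). While latched it is at x = -20 mm in the charger's frame, with 65 mm of free deck in front of it. Dark grey rails 30 mm high run along both sides from x = -24 to 44 mm; their lips keep the battery from being lifted.
- amber_pack: The battery still charging, the same size as the green one, with one amber light on top and an amber strip in front; in the other bay. Origin at the centre of its underside.
- left_key_top (a point): Centre of the top of the left bay's blue release key (36 mm along x, 26 mm along y), 26 mm above the worktop when up.
- right_key_top (a point): The same for the right bay's key.
- left_key (a joint): How far the left bay's key is pressed straight down, m: 0 up, 0.007 fully down. Springs back; about 5 N when down plus up to 3 N of catch friction. The battery is let go at about 0.005.
- right_key (a joint): The same for the right bay's key.
- salt: Steel and glass shaker, 44 mm diameter, 89 mm high, standing beside the charger. Origin at the centre of its underside.
- pepper: Shaker like the other, standing next to it. Origin at the centre of its underside.
- spoon_rest: Small blue and white boat-shaped dish, 38 x 68 x 16 mm, on the worktop. Origin at the centre of its underside.
- matches: Paper match box, 34 x 54 x 14 mm, on the worktop. Origin at the centre of its underside.
- left_ejector_tip (a point): Tip of the left bay's spring ejector, an 11 mm black plunger behind the battery, 23 mm above the worktop. It pushes the battery to the charger's -x with 8 N when latched, falling to 4 N at the end of its 25 mm stroke; a battery that nothing stops shoots off the charger.
- right_ejector_tip (a point): Tip of the right bay's spring ejector, an 11 mm black plunger behind the battery, 23 mm above the worktop. It pushes the battery to the charger's -x with 8 N when latched, falling to 4 N at the end of its 25 mm stroke; a battery that nothing stops shoots off the charger.
Not all that is in view belongs to the job. Leave any pink or turquoise look-alike of the green_pack alone.

How it is judged:
On the way:
1. the green battery, let go by its catch, is stopped by a finger within the ejector's stroke (contact force between the fingers and green_pack above 1 N and x of green_pack_front in the frame of charger between -0.048 and -0.0235 m), for 0.15 s.
At the end, for the whole second after the job is handed in: The green battery rests flat on the charger, still in line with its rails (within 0.15 rad), 20 mm or more forward of its latched place and not more than 2 mm over the charger's front edge; both keys are up; the amber battery is still latched in (within 4 mm) (x of green_pack_front in the frame of charger between -0.087 and -0.04 m and z of green_pack in the frame of charger between 0.009 and 0.016 m and angle between green_pack's own z axis and vertical below 0.08 rad and angle between the x axis of green_pack and the x axis of charger, either way round below 0.15 rad and linear speed of green_pack below 0.01 m/s and distance of amber_pack from where it was at the start of the episode below 0.004 m and value of joint each of left_key, right_key below 0.002 m); the robot touches nothing.
It fails at once if the green battery is lifted or tipped, not just touched (z of green_pack in the frame of charger above 0.02 m or angle between green_pack's own z axis and vertical above 0.2 rad).
It fails at once if the green battery gets away over the charger's front edge (x of green_pack_front in the frame of charger below -0.09 m).
It fails at once if the amber battery is let out or lifted (distance of amber_pack from where it was at the start of the episode above 0.006 m).
It fails at once if a thing standing around is disturbed (distance of any of salt, pepper, spoon_rest, matches from where it was at the start of the episode above 0.015 m).
It also fails if it takes over 29 s, if anything falls off the work surface, if the arm or the gripper's body presses on something with over 40 N, if the wrist force passes 120 N, or if a joint passes its speed limit or range.

### The arm

A 7-joint arm with a two-finger parallel gripper is mounted at the origin on a cart in front of the work surface, level with it; the furniture and walls round the work are solid. World frame = base frame: x ahead of the robot, y to its left, z up, the work surface at z = 0. Lengths are in m, angles in rad, forces in N, time in s.
With the tool pointing down it reaches from about 0.425 to 0.825 m from the base axis. Payload 3.6 kg.
Tool frame: the origin (TCP) lies where the fingers leave the gripper's body, on its centre line; the fingertips stand 73 mm ahead of it and the grasp point (between the pads) lies 54 mm ahead of it; x points along the fingers, y is the direction in which the jaws open and shut, and the axes are right-handed (so a half turn about x gives the same grasp; the last joint's range is limited). The gripper opens to 85 mm and grips with 20 to 120 N. Pads are 22 mm wide; open, the fingers measure 114 mm over their backs; the gripper's body (76 mm by 85 mm) begins 54 mm behind the grasp point. The pads swing forward as they close: fully open they stand 13 mm farther back than shut.
Start: joints at [1.286, 0.615, -0.013, 1.423, 0.008, 1.103, -0.04], TCP at [0.166, -0.628, 0.304] pointing down, gripper open.
Joint ranges: [-3.12, 3.12], [-0.3, 2.06], [-1.34, 1.32], [0.26, 2.42], [-1.36, 4.5], [0.01, 1.98], [-2.84, 2.84]. Speed limits (rad/s): [2.79, 2.79, 3.14, 3.14, 3.14, 3.14, 3.14].

### API

Orientations are given as a unit quaternion [x, y, z, w].
In Python, from station import arm, snapshot, camera_info, ticket gives the robot as it stands. Calls block until the motion is done:
- arm.movep(position, orientation): joint-space move of the TCP to a pose.
- arm.line_to(position, velocity=0.15, ori=None): straight line of the TCP; ori=None keeps the orientation; velocity is the mean speed in m/s.
- arm.move_j(angles): joint-space move.
- arm.move_gripper(opening, effort=None): opening from 0.0 (shut) to 1.0 (fully open); effort is the grip in N (None keeps the last); returns when the fingers have stopped.
- arm.pause(seconds).
- arm.ik(position, orientation): joint angles nearest the present ones, or None.
- snapshot(name): name is "scene" or "top" or "wrist"; returns the picture (400x640x3 uint8, blue, green, red); there is no depth.
- camera_info(name): a dict with "fx", "fy", "cx", "cy" (pixels), "R" (3x3) and "t" (3): a world point X has camera coordinates R X + t; the wrist camera has in their place "T_tool_cam" (4x4, takes a point from camera to tool coordinates, whose origin is the TCP and whose axes are the tool frame's). Camera axes: x right, y down, z forward; pixel columns grow to the right and rows downward; lengths in m; the calibration is good to about 2 mm. A picture is of the moment at which its call begins: read the wrist's pose just before it. camera_info takes no time and is no camera call.
A pose or a line that the arm cannot do raises arm.MotionError and nothing moves.
- ticket.finish_job(): hands the job in, once; it reports no verdict.
Readings, each from a call of its own:
- arm.read_time(): time.
- arm.read_joint_positions(): joint angles.
- arm.read_dq(): joint speeds.
- arm.read_effort(): joint torques, N m.
- arm.read_tool_pos(): TCP position.
- arm.read_eef_rot(): TCP orientation.
- arm.read_ft_force(): force on the tool from outside, world axes, zero at the start.
- arm.read_wrist_torque(): the same for the moment, N m.
- arm.read_opening(): opening from 0.0 (shut) to 1.0 (fully open).
Only numpy, scipy, OpenCV 4.12 (cv2) and the standard library are available. Lean on these libraries where they do the work, as an engineer would, in place of code of your own. Each camera call takes 0.05 s, during which the arm holds its last target.

## Working session

There is one attempt and no reset: what is moved stays moved. The work goes in short steps, each a Python script; the robot and the scene stay as the last script left them, time stands still between calls to the robot, and variables do not carry over. Pictures are saved under pics/ and viewed, and the job is handed in when it is done.

```bash
ls; mkdir -p pics; python3 - <<'E'
from station import arm, snapshot, camera_info, ticket
import cv2
for n in ("scene","top","wrist"):
    cv2.imwrite(f"pics/{n}0.png",snapshot(n))
    print(n,camera_info(n))
print(arm.read_time(),arm.read_tool_pos(),arm.read_eef_rot(),arm.read_opening())
E
```

```text
pics
scene {'fx': 493.98338240208557, 'fy': 493.98338240208557, 'cx': 319.6519508180284, 'cy': 200.84733857342482, 'R': array([[-0.74715955, -0.6642871 , -0.02180014],
       [-0.27794572,  0.34207819, -0.89762391],
       [ 0.60373734, -0.66460902, -0.44022275]]), 't': array([0.40366743, 0.19638497, 0.85377239])}
top {'fx': 377.99239062411095, 'fy': 377.99239062411095, 'cx': 318.5018909211305, 'cy': 208.8671134593898, 'R': array([[ 0.00591503, -0.99986819, -0.01512026],
       [-0.99207876, -0.00397028, -0.12555463],
       [ 0.12547805,  0.01574315, -0.99197148]]), 't': array([0.00430308, 0.54849586, 0.91279421])}
wrist {'fx': 322.0218964001598, 'fy': 322.0218964001598, 'cx': 319.90809985496344, 'cy': 200.3495993051405, 'T_tool_cam': array([[-8.42745872e-04, -3.12812480e-01,  9.49814530e-01,
        -7.00958410e-02],
       [ 9.99999526e-01,  2.00049439e-04,  9.53158122e-04,
        -4.08452640e-04],
       [-4.88169620e-04,  9.49814883e-01,  3.12812163e-01,
        -8.22311454e-02],
       [ 0.00000000e+00,  0.00000000e+00,  0.00000000e+00,
         1.00000000e+00]])}
0.15 [ 0.16627019 -0.62790392  0.30297914] [-0.70110618 -0.09199901  0.70127542 -0.09054882] 1.004270096720757
```

View pics/scene0.png

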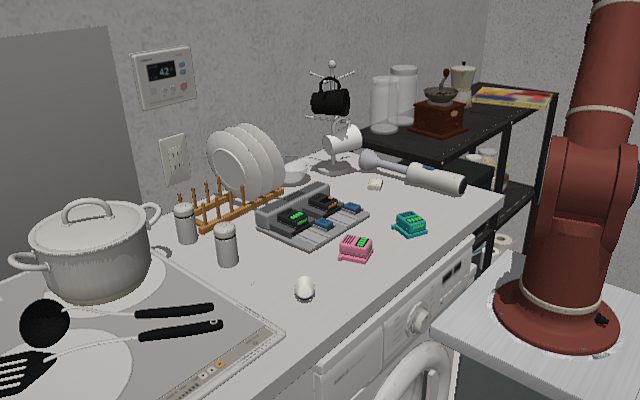

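View pics/top0.png

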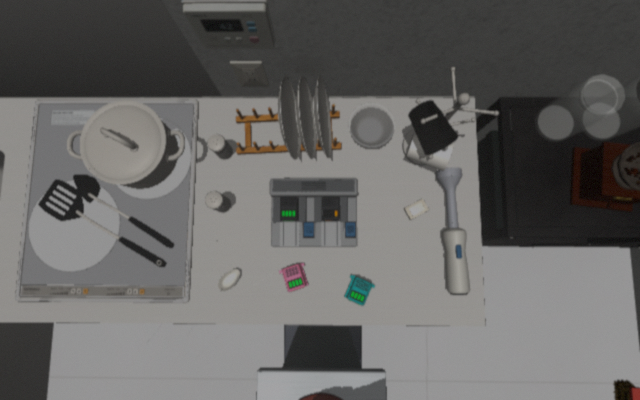

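```bash
python3 - <<'E'
import cv2
im=cv2.imread("pics/top0.png")
cv2.imwrite("pics/topc.png",cv2.resize(im[165:265,255:375],None,fx=6,fy=6,interpolation=cv2.INTER_CUBIC))
im=cv2.imread("pics/scene0.png")
cv2.imwrite("pics/scenec.png",cv2.resize(im[170:260,245:378],None,fx=6,fy=6,interpolation=cv2.INTER_CUBIC))
E
```

```text
(no output)
```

View pics/topc.png

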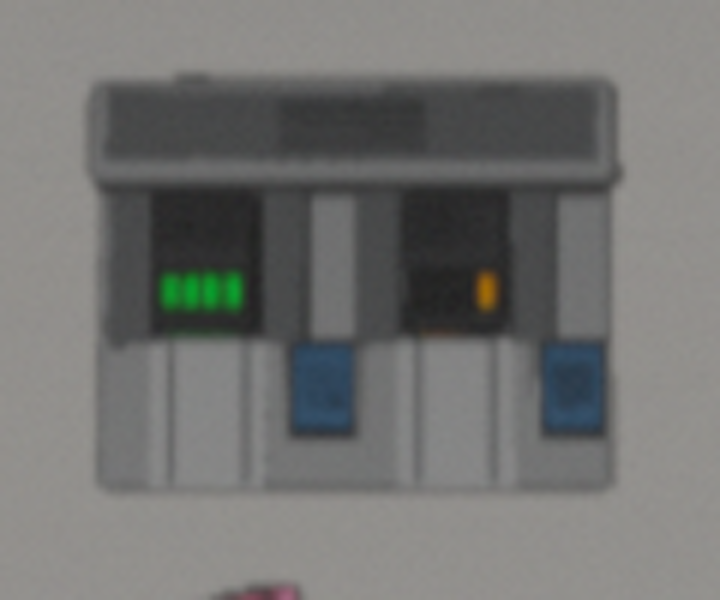

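View pics/scenec.png

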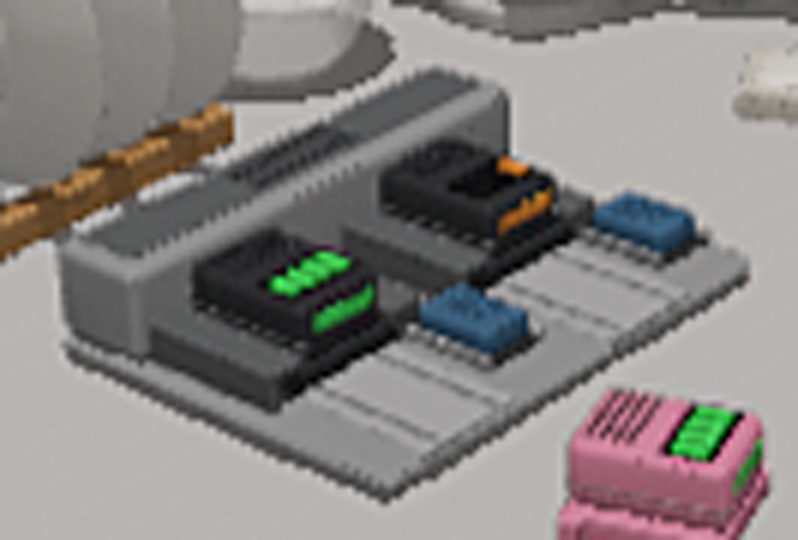

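The green battery (four green lights, crop ~(202,292), i.e. top-image pixel (288.6,213.6)) is in the left bay. The amber one is at (335,213), and the pink and turquoise look-alikes off the charger, at (294,277) and (359,290), are decoys. The left key is at crop (322,388), the right one at (574,388).

```bash
cat > h.py <<'E'
import numpy as np
from station import camera_info
def ray(cam,u,v,z):
    c=camera_info(cam);R=np.array(c['R']);t=np.array(c['t'])
    d=R.T@np.array([(u-c['cx'])/c['fx'],(v-c['cy'])/c['fy'],1]);o=-R.T@t
    return o+d*(z-o[2])/d[2]
E
python3 - <<'E'
from h import *
T=lambda a,b,z:ray('top',255+(a+.5)/6-.5,165+(b+.5)/6-.5,z).round(4)
S=lambda a,b,z:ray('scene',245+(a+.5)/6-.5,170+(b+.5)/6-.5,z).round(4)
for n,a,b,z in [('fl',98,488,.012),('fr',612,488,.012),('kL',322,388,.026),('kR',574,388,.026),('rl',92,85,.052),('rr',614,85,.052)]: print(n,T(a,b,z))
print('scene'); 
for n,a,b,z in [('fl',387,490,.012),('fr',745,262,.012),('kL',475,312,.026),('kR',645,218,.026)]: print(n,S(a,b,z))
print('things')
for n,u,v,z in [('spoon',231,279,.01),('salt',215,201,.089),('pep',217,144,.089),('pink',294,277,.03),('mt',417,209,.01)]: print(n,ray('top',u,v,z).round(3))
E
```

```text
fl [0.456  0.1277 0.012 ]
fr [ 0.4572 -0.0896  0.012 ]
kL [0.4978 0.0326 0.026 ]
kR [ 0.4983 -0.0728  0.026 ]
rl [0.6214 0.1282 0.052 ]
rr [ 0.622  -0.0881  0.052 ]
scene
fl [0.4517 0.1325 0.012 ]
fr [ 0.4576 -0.0841  0.012 ]
kL [0.4963 0.0347 0.026 ]
kR [ 0.4955 -0.0677  0.026 ]
things
spoon [0.372 0.227 0.01 ]
salt [0.559 0.252 0.089]
pep [0.699 0.253 0.089]
pink [0.38  0.066 0.03 ]
mt [ 0.552 -0.245  0.01 ]
```

```bash
python3 - <<'E'
from station import arm
from scipy.spatial.transform import Rotation as Ro
import numpy as np
print(Ro.from_quat(arm.read_eef_rot()).as_matrix().round(2))
for s in (1,-1):
    y=np.array([0,s,0]);x=np.array([0,0,-1]);M=np.column_stack([x,y,np.cross(x,y)])
    q=Ro.from_matrix(M).as_quat()
    print(s,q)
    for p in ([.49,.058,.30],[.4845,.058,.09]):
        j=arm.ik(p,q);print(None if j is None else np.round(j,3))
E
```

```text
[[-0.    0.26 -0.97]
 [ 0.   -0.97 -0.26]
 [-1.   -0.   -0.  ]]
1 [0.         0.70710678 0.         0.70710678]
[ 0.518  0.565 -1.049  1.852  0.562  1.058  0.816]
[ 0.098  0.743 -0.397  2.07   0.644  0.45   0.775]
-1 [ 0.70710678  0.         -0.70710678  0.        ]
[ 0.081  0.396 -0.339  1.864  0.163  0.909 -1.906]
[-0.193  0.711  0.043  2.079 -0.082  0.353 -1.654]
```

```bash
cat >> h.py <<'E'
Q=[0.70710678,0,-0.70710678,0]
from scipy.spatial.transform import Rotation as Ro
def wray(p,q,u,v,z):
    c=camera_info('wrist');T=np.array(c['T_tool_cam']);Rw=Ro.from_quat(q).as_matrix()
    o=np.array(p)+Rw@T[:3,3];d=Rw@T[:3,:3]@np.array([(u-c['cx'])/c['fx'],(v-c['cy'])/c['fy'],1])
    return o+d*(z-o[2])/d[2]
def wproj(p,q,X):
    c=camera_info('wrist');T=np.array(c['T_tool_cam']);Rw=Ro.from_quat(q).as_matrix()
    x=T[:3,:3].T@(Rw.T@(np.array(X)-p)-T[:3,3]);return c['fx']*x[0]/x[2]+c['cx'],c['fy']*x[1]/x[2]+c['cy']
E
python3 - <<'E'
from h import *
from station import arm,snapshot
import cv2
arm.movep([.46,.058,.26],Q)
arm.move_gripper(0.41)
arm.pause(.1)
p,q=arm.read_tool_pos(),arm.read_eef_rot()
im=snapshot('wrist');cv2.imwrite('pics/w1.png',im)
np.savez('w1.npz',p=p,q=q)
print(arm.read_time(),p,q,arm.read_opening(),arm.read_ft_force(),arm.read_joint_positions())
E
```

```text
3.4833 [0.45999986 0.05803101 0.26000619] [ 7.07119401e-01  3.60311092e-05 -7.07094159e-01  2.76341608e-05] 0.4156208232804117 [ 0.38652441  0.49909252 -0.32481338] [ 0.03160295  0.40076601 -0.28055125  1.99346605  0.15618056  0.76752812
 -1.91130502]
```

View pics/w1.png

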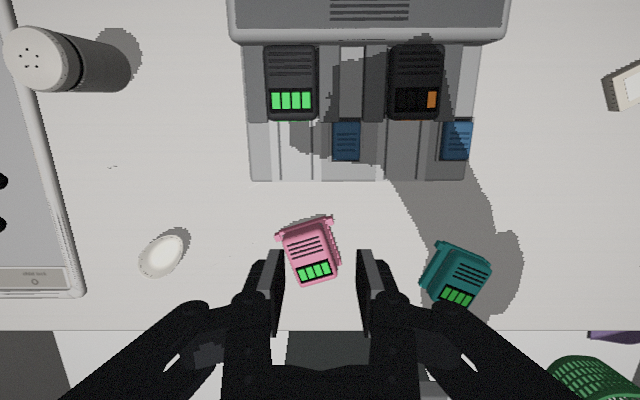

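```bash
python3 - <<'E'
import cv2
im=cv2.imread("pics/w1.png")
cv2.imwrite("pics/w1c.png",cv2.resize(im[30:190,235:480],None,fx=3.2,fy=3.2,interpolation=cv2.INTER_CUBIC))
cv2.imwrite("pics/w1f.png",cv2.resize(im[240:400,200:440],None,fx=3.2,fy=3.2,interpolation=cv2.INTER_CUBIC))
E
```

```text
(no output)
```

View pics/w1c.png

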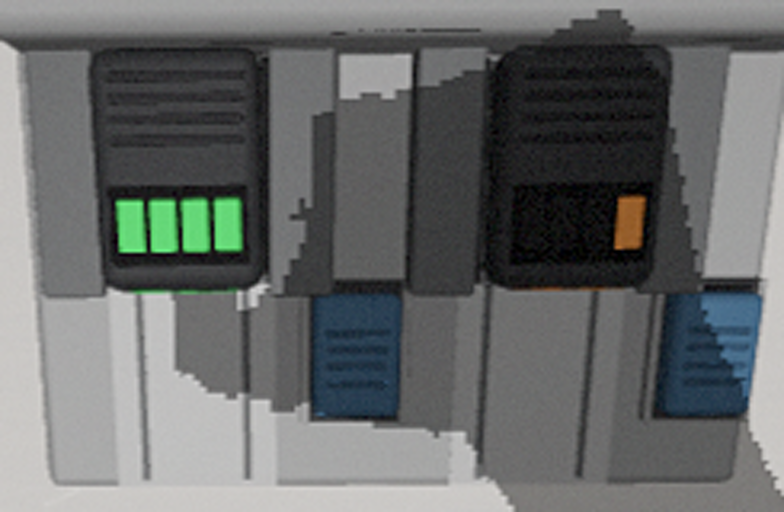

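View pics/w1f.png

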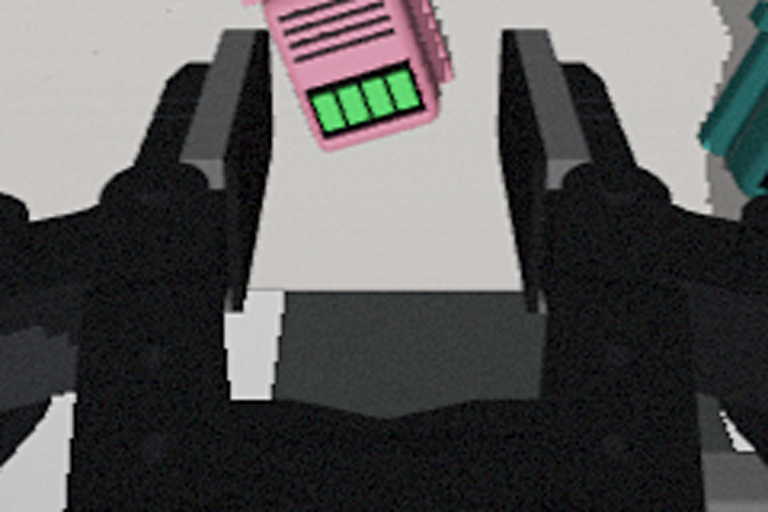

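```bash
python3 - <<'E'
from h import *
d=np.load('w1.npz');p,q=d['p'],d['q']
W=lambda a,b,z:wray(p,q,235+(a+.5)/3.2-.5,30+(b+.5)/3.2-.5,z).round(4)
for n,a,b,z in [('kL',357,354,.026),('kR',708,353,.026),('kLtop',358,293,.026),('kLbot',356,415,.026),('kRleft',659,353,.026),('kRright',755,353,.026),('fl',57,481,.012),('fr',733,481,.012),('gfront top L',110,289,.045),('gfr topR',262,285,.045),('rail front L',42,296,.03),('rail front R',105,296,.03)]: print(n,W(a,b,z))
M=Ro.from_quat(q).as_matrix()
for tx in (.05,.06,.066,.073):
  for ty in (-.0173,-.0255,-.032):
    for tz in (.011,-.011):
      u,v=wproj(p,q,p+M@np.array([tx,ty,tz]));print(tx,ty,tz,'crop',round((u-200)*3.2),round((v-240)*3.2))
E
```

```text
kL [0.5012 0.034  0.026 ]
kR [ 0.5016 -0.0687  0.026 ]
kLtop [0.5186 0.0342 0.026 ]
kLbot [0.4832 0.0338 0.026 ]
kRleft [ 0.5016 -0.0544  0.026 ]
kRright [ 0.5016 -0.0825  0.026 ]
fl [0.4592 0.1273 0.012 ]
fr [ 0.4593 -0.0879  0.012 ]
gfront top L [0.5211 0.1025 0.045 ]
gfr topR [0.5222 0.0616 0.045 ]
rail front L [0.5181 0.1242 0.03  ]
rail front R [0.5181 0.1063 0.03  ]
0.05 -0.0173 0.011 crop 264 239
0.05 -0.0173 -0.011 crop 258 100
0.05 -0.0255 0.011 crop 205 239
0.05 -0.0255 -0.011 crop 196 100
0.05 -0.032 0.011 crop 158 239
0.05 -0.032 -0.011 crop 147 100
0.06 -0.0173 0.011 crop 272 195
0.06 -0.0173 -0.011 crop 266 63
0.06 -0.0255 0.011 crop 216 195
0.06 -0.0255 -0.011 crop 208 63
0.06 -0.032 0.011 crop 172 195
0.06 -0.032 -0.011 crop 162 63
0.066 -0.0173 0.011 crop 276 171
0.066 -0.0173 -0.011 crop 271 43
0.066 -0.0255 0.011 crop 222 171
0.066 -0.0255 -0.011 crop 215 43
0.066 -0.032 0.011 crop 180 171
0.066 -0.032 -0.011 crop 171 43
0.073 -0.0173 0.011 crop 280 146
0.073 -0.0173 -0.011 crop 275 21
0.073 -0.0255 0.011 crop 229 146
0.073 -0.0255 -0.011 crop 222 21
0.073 -0.032 0.011 crop 188 146
0.073 -0.032 -0.011 crop 180 21
```

```bash
python3 - <<'E'
from h import *
from station import arm,snapshot
import cv2
arm.move_gripper(0.49)
arm.line_to([.500,.0582,.108],0.12)
arm.pause(.15)
p,q=arm.read_tool_pos(),arm.read_eef_rot()
im=snapshot('wrist');cv2.imwrite('pics/w2.png',im);cv2.imwrite('pics/w2c.png',cv2.resize(im[150:400,160:480],None,fx=2.4,fy=2.4))
np.savez('w2.npz',p=p,q=q)
print(arm.read_time(),p,q,arm.read_opening(),arm.read_ft_force())
E
```

```text
5.3833 [0.50017368 0.05821924 0.1086064 ] [ 7.07506138e-01  2.97557177e-05 -7.06707194e-01 -7.88707199e-05] 0.49187153547082113 [ 0.45027257 -0.37409776 -0.49781499]
```

View pics/w2.png

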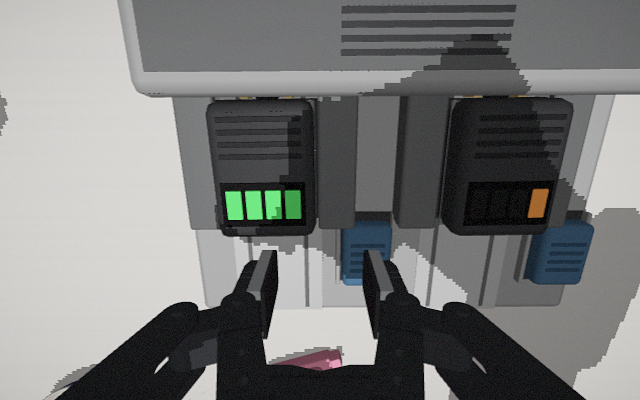

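View pics/w2c.png

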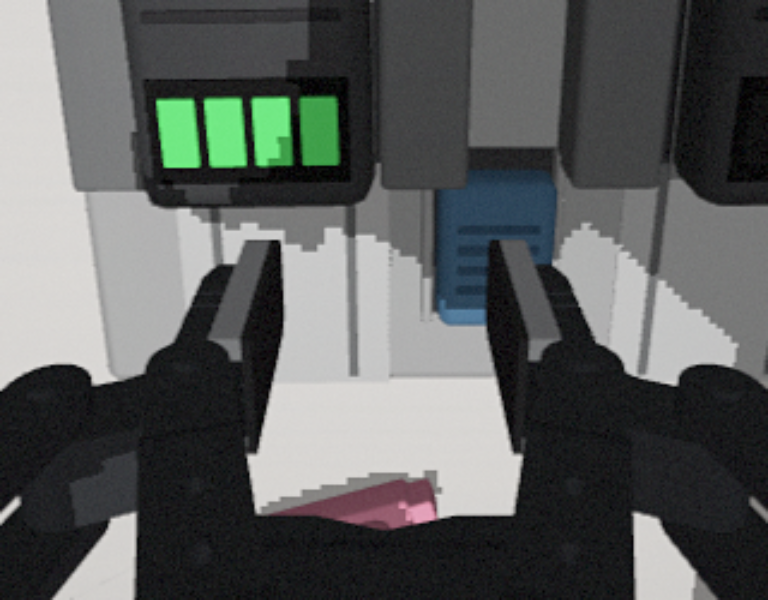

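```bash
python3 - <<'E'
from h import *
d=np.load('w2.npz');p,q=d['p'],d['q']
W=lambda u,v,z:wray(p,q,u,v,z).round(4)
C=lambda a,b:(160+(a+.5)/2.4-.5,150+(b+.5)/2.4-.5)
for n,a,b,z in [('key TL',440,172,.026),('key TR',555,174,.026),('key BL',440,308,.026),('railfront',420,188,.03),('deck front',350,377,.012),('pack front top',255,205,.046),('packL',140,190,.02)]: print(n,W(*C(a,b),z))
M=Ro.from_quat(q).as_matrix()
for tx in (.066,.07,.073):
  for ty in (-.0205,-.028,.0205,.028):
      u,v=wproj(p,q,p+M@np.array([tx,ty,-.011]));print(tx,ty,'crop',round((u-160)*2.4),round((v-150)*2.4))
E
```

```text
key TL [0.5208 0.0471 0.026 ]
key TR [0.5203 0.0226 0.026 ]
key BL [0.4877 0.0464 0.026 ]
railfront [0.5188 0.0515 0.03  ]
deck front [0.459  0.0677 0.012 ]
pack front top [0.5222 0.0832 0.046 ]
packL [0.514  0.1134 0.02  ]
0.066 -0.0205 crop 283 248
0.066 -0.028 crop 244 248
0.066 0.0205 crop 492 248
0.066 0.028 crop 530 248
0.07 -0.0205 crop 285 239
0.07 -0.028 crop 248 239
0.07 0.0205 crop 489 239
0.07 0.028 crop 527 239
0.073 -0.0205 crop 287 232
0.073 -0.028 crop 250 232
0.073 0.0205 crop 487 232
0.073 0.028 crop 524 232
```

```bash
python3 - <<'E'
from h import *
from station import arm,snapshot
import cv2
arm.line_to([.500,.059,.100],0.08)
arm.pause(.1)
f0=np.array(arm.read_ft_force());print(f0)
z=.100
while z>.0845:
    z-=.0015
    arm.line_to([.500,.059,z],0.03)
    f=np.array(arm.read_ft_force())-f0
    print(round(z,4),np.round(arm.read_tool_pos(),4),f.round(1),round(arm.read_time(),2))
    if f[2]>9: break
    if f[0]<-2: break
arm.pause(.1)
print((np.array(arm.read_ft_force())-f0).round(1),arm.read_tool_pos())
np.save('f0.npy',f0)
cv2.imwrite('pics/w3.png',snapshot('wrist'))
E
```

```text
[-1.12122768 -0.4584563  -0.29309274]
0.0985 [0.5    0.059  0.0985] [1.9 0.4 0.2] 5.98
0.097 [0.5001 0.059  0.097 ] [1.3 0.4 0.3] 6.23
0.0955 [0.5001 0.059  0.0957] [ 0.3 -0.1  3.5] 6.48
0.094 [0.5001 0.059  0.094 ] [0.8 0.2 4.6] 6.73
0.0925 [0.498  0.0588 0.0921] [-2.8  0.1  3.6] 6.98
[-2.8  0.7  4.1] [0.49797775 0.05880268 0.09206151]
```

View pics/w3.png

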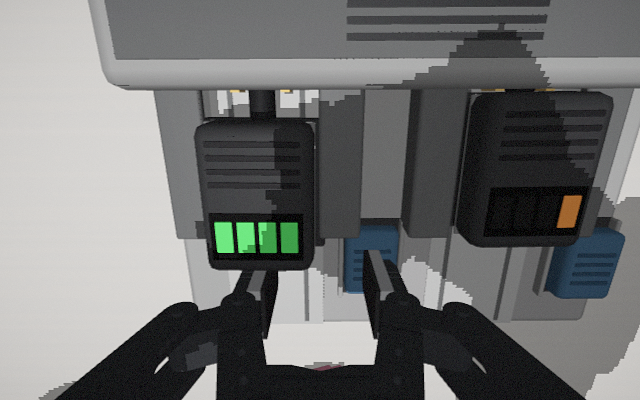

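The battery was let go and now rests against the left finger: its black ejector shows behind it at (262,100), and its front edge is at v≈268. I'll hold it briefly, then back off with the key still down.

```bash
python3 - <<'E'
from h import *
from station import arm,snapshot
import cv2
f0=np.load('f0.npy')
arm.pause(.2)
arm.line_to([.499,.059,.0905],0.03)
for x in np.arange(.497,.4795,-.002):
    arm.line_to([x,.059,.0905],0.02)
    f=np.array(arm.read_ft_force())-f0
    print(np.round(arm.read_tool_pos(),4),f.round(1),round(arm.read_time(),2))
arm.pause(.1)
cv2.imwrite('pics/w4.png',snapshot('wrist'))
print(arm.read_tool_pos(),arm.read_ft_force(),arm.read_time())
E
```

```text
[0.4966 0.0589 0.0904] [-2.8  0.3  3.8] 7.83
[0.4949 0.059  0.0905] [-2.8 -0.6  3.4] 8.08
[0.493  0.0591 0.0905] [-2.1  0.2  5.1] 8.33
[0.491  0.0591 0.0906] [-1.4  0.1  3.4] 8.58
[0.489  0.0591 0.0906] [-0.1  0.7  3.2] 8.83
[0.4869 0.0591 0.0905] [-1.2  0.1  4.6] 9.08
[0.485  0.0591 0.0905] [-1.6  0.6  3. ] 9.33
[0.4839 0.0591 0.0908] [1.5 0.2 3.8] 9.58
[0.4826 0.0592 0.0909] [4.8 0.5 4.1] 9.83
[0.48193188 0.05919932 0.09075659] [ 2.40616258 -0.43295883  4.02884486] 9.9833
```

View pics/w4.png

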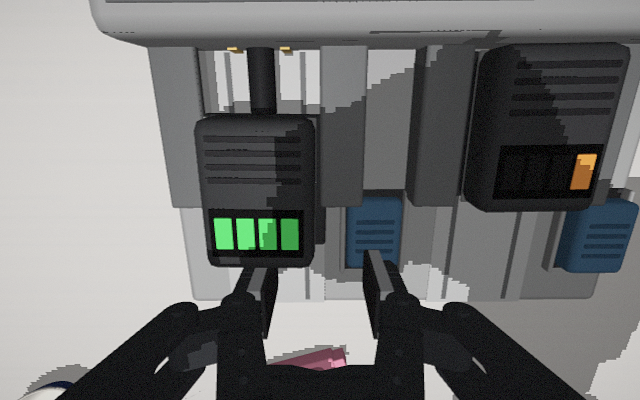

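```bash
python3 - <<'E'
from h import *
p=[.4819,.0592,.0908];
for n,u,v,z in [('front top',258,266,.046),('rail front',342,206,.03),('key far L',348,198,.020),('key near',372,268,.020),('deck front',320,298,.012)]: print(n,wray(p,Q,u,v,z).round(4))
import cv2
im=cv2.imread('pics/w4.png');cv2.imwrite('pics/w4c.png',cv2.resize(im[180:360,190:450],None,fx=3,fy=3,interpolation=cv2.INTER_CUBIC))
E
```

```text
front top [0.4983 0.0848 0.046 ]
rail front [0.5183 0.0504 0.03  ]
key far L [0.5187 0.047  0.02  ]
key near [0.4824 0.0341 0.02  ]
deck front [0.4594 0.0598 0.012 ]
```

View pics/w4c.png

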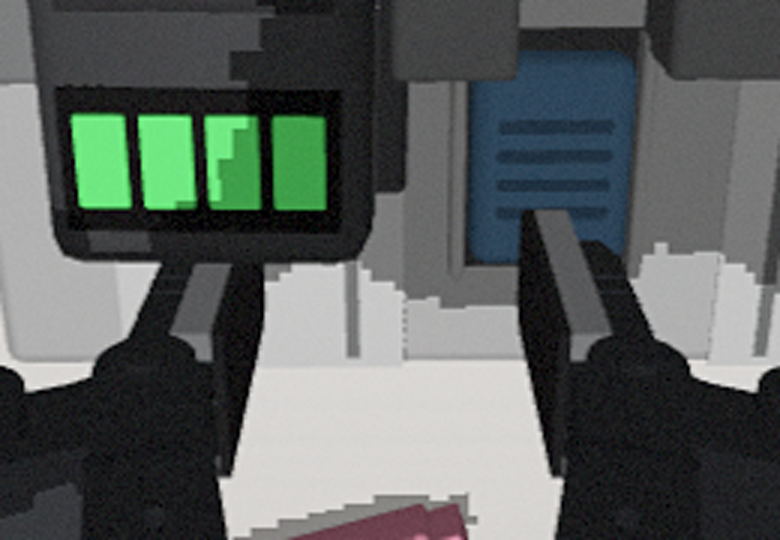

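```bash
python3 - <<'E'
from h import *
from station import arm,snapshot
import cv2
f0=np.load('f0.npy')
for z in (.092,.094,.096,.098,.101,.105):
    arm.line_to([.481,.059,z],0.03)
    f=np.array(arm.read_ft_force())-f0
    print(np.round(arm.read_tool_pos(),4),f.round(1),round(arm.read_time(),2))
cv2.imwrite('pics/w5.png',snapshot('wrist'))
E
```

```text
[0.4809 0.0591 0.092 ] [3.5 1.6 2.9] 10.23
[0.4805 0.0591 0.0939] [2.8 1.6 1.9] 10.48
[0.4802 0.059  0.0958] [2.  1.2 0.8] 10.73
[0.48   0.0586 0.0977] [1.1 1.3 0.3] 10.98
[0.4809 0.0589 0.1011] [1.6 0.7 0.1] 11.23
[0.4811 0.059  0.1052] [0.1 0.7 0.4] 11.52
```

View pics/w5.png

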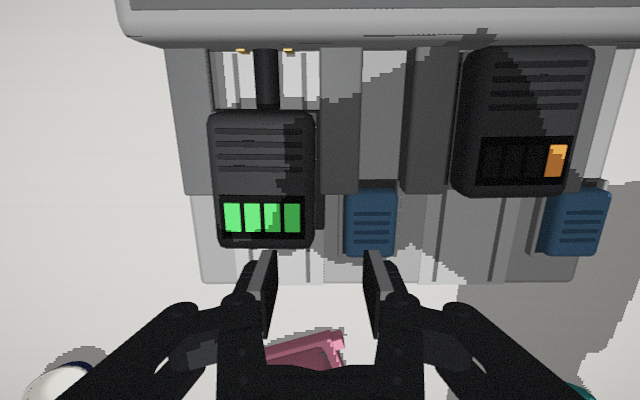

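```bash
python3 - <<'E'
from h import *
from station import arm,snapshot
import cv2
p=[.4811,.059,.1052]
for n,u,v,z in [('front top',258,247,.046),('rail front',340,194,.03),('deck front',320,282,.012),('amber front',515,195,.046)]: print(n,wray(p,Q,u,v,z).round(4))
arm.line_to([.46,.058,.26],0.15)
arm.pause(.2)
p,q=arm.read_tool_pos(),arm.read_eef_rot()
im=snapshot('wrist');np.savez('w6.npz',p=p,q=q)
cv2.imwrite('pics/w6.png',im);cv2.imwrite("pics/w6c.png",cv2.resize(im[30:190,235:480],None,fx=3.2,fy=3.2,interpolation=cv2.INTER_CUBIC))
cv2.imwrite('pics/top6.png',snapshot('top'))
print(p,arm.read_time(),arm.read_ft_force())
E
```

```text
front top [0.4988 0.0872 0.046 ]
rail front [0.5185 0.0502 0.03  ]
deck front [0.4594 0.0596 0.012 ]
amber front [ 0.523  -0.0223  0.046 ]
[0.45978297 0.05797161 0.2592822 ] 13.0583 [0.58895156 0.87637386 0.40374229]
```

View pics/w6c.png

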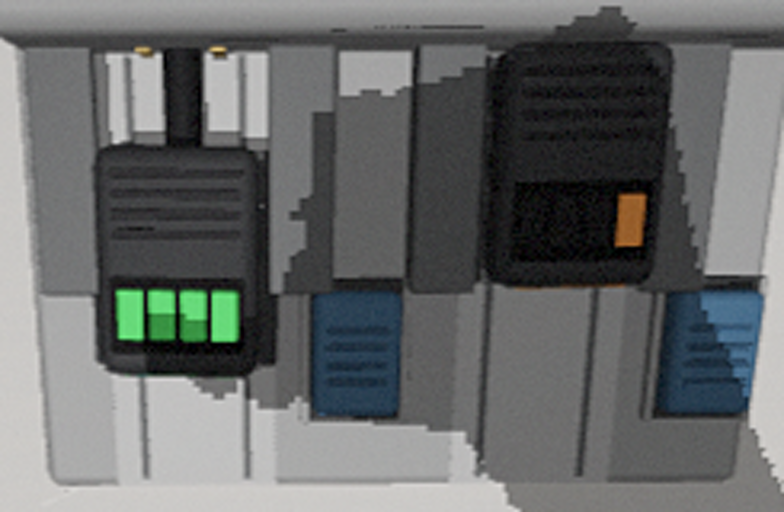

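View pics/w6.png

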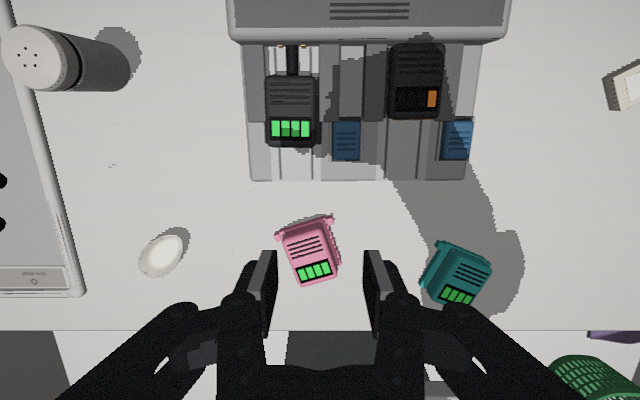

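```bash
python3 - <<'E'
from h import *
A=np.load('w1.npz');B=np.load('w6.npz')
W=lambda d,a,b,z=.047:wray(d['p'],d['q'],235+(a+.5)/3.2-.5,30+(b+.5)/3.2-.5,z)
print('lights L',W(A,130,226)-W(B,130,315),'R',W(A,228,224)-W(B,224,315))
print('front',W(A,185,289)-W(B,180,374))
print('amber',W(A,628,222)-W(B,629,220),'frame rail',W(A,105,296,.03)-W(B,100,294,.03),'edge',W(A,57,481,.012)-W(B,57,481,.012))
E
```

```text
lights L [ 0.02338669 -0.00077569  0.        ] R [ 0.02388986 -0.00125257  0.        ]
front [ 0.02312184 -0.00179927  0.        ]
amber [6.67763784e-05 2.19867232e-05 0.00000000e+00] frame rail [-1.59891064e-05 -1.16119416e-03  5.55111512e-17] edge [0.00044028 0.00025332 0.        ]
```

```bash
python3 - <<'E'
from station import arm,ticket
print(arm.read_time()); print(ticket.finish_job())
E
```

```text
13.0583
the job is handed in; nothing more can be done
None
```

The green battery is out of the left bay and on the charger. I handed the job in at 13.1 s of the 29 s allowed; no verdict was reported.

- **What I did:** One finger pressed the left blue key while the other waited in front of the battery. The battery came out against that finger and was held there with roughly 3 N, for more than 0.3 s. With the key still down I backed the fingers off slowly, then raised them clear and moved the arm away.
- **Green battery:** In the last pictures it had come about 23.5 mm forward, so its front is near x = −0.044 m in the charger's frame. It is still in line with its rails, on the deck and well short of the front edge.
- **Everything else:** Both keys look up and the amber battery moved less than 0.1 mm. The dish and the shaker and box in the wrist view look unmoved. I did not look at the other shaker afterwards, but the arm never came near it.
- **Checks that disagreed:**
  - The battery let go after about 3 to 4 mm of key travel, not the expected 5 mm.
  - Near the end of the retreat the fingers met an unexplained push of about 5 N in +x, which went away as I raised them.
  - The measured 23.5 mm is slightly less than the ejector's 25 mm stroke. It is above the 20 mm needed, but I could not confirm that the ejector is fully spent.

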